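# Draw a spare cylinder out from under a bin's half cover

## Task

Fold the hinged half of the stock bin's cover right back so that it lies on the clipped-on half. Then take the pneumatic cylinder by its barrel and bring it out cap end first, tilted through the opening so that its rod draws out from under the clipped-on cover, without forcing it against the bin. Lift it until all of it is at least 50 mm above the bin and finish there, still holding it, steady and free of everything else; leave the other things on the bench and in the bin where they are.

Things in the scene. Friction and masses are not known exactly. Their poses are not given: they have to be found in the camera images.
- bin: Blue stock bin, fixed on the bench: 225 (its x) x 360 (its y) x 105 high, walls 4 thick; origin: centre of its underside, at bench level. Its y axis points to the robot's left, +/-20 degrees. Foam covers its floor, foam top 32 above the bench. A 4 mm grey cover is clipped fast over its -y part, y = -180 to -30: underside 105, top 109 above the bench.
- opening (a point): Middle of the bin's opening at rim height: bin x = 0, y = 73, 105 above the bench; axes those of the bin. The opening is 217 wide (x) and 206 long, y = -30 (edge of the clipped-on cover) to 176 (inner face of the end wall). Even corner to corner it is too short for the cylinder to come out level.
- bin_flap (a joint): Angle of the hinged cover half: 0 closed over the opening, 1.57 upright, 3.12 (its stop) folded right back, flat on the clipped-on half. A stiff grey plate 229 wide, 210 from hinge to free edge, 4 thick, 0.14 kg. It stays where it is left; at most 0.4 N m swings it. Starts part open, 0.5 to 0.9.
- flap_hinge (a point): Middle of the flap's hinge line, which runs along the bin's x: bin x = 0, y = -30, 109 above the bench; axes those of the bin. The flap's outer face passes through this line; the inner face is 4 from it.
- flap_edge (a point): Middle of the flap's free edge, 210 from the hinge (a flat thumb tab 50 wide sticks out another 11 there).
- cyl_grip (a point): Balance point, on its axis, of the loose pneumatic cylinder: 310 long, 0.45 to 0.7 kg; its y axis runs along it to the cap end and starts within 3 degrees of the bin's y. Grip here across the barrel's flat sides: aluminium, 40 x 40, y = -23 to 93, between 46 x 46 end caps (y = -45 to -23, 93 to 115). It lies on the foam, axis 55 above the bench. A 40 N grip does no harm.
- cyl_cap_end (a point): Centre of the cylinder's cap end face, 115 along its +y from the balance point. It starts below the opening, 5 to 20 from the bin's end wall.
- cyl_rod_end (a point): Tip of the cylinder's rod, on the axis, 195 along its -y from the balance point. The steel rod, 12 thick, leaves the front cap at y = -45 and ends in a fork 20 x 20 x 20. It starts hidden under the clipped-on cover, some 115 in from the cover's edge.
- foot_bracket: Bystander, loose, to be left alone: steel L-shaped foot bracket 40 x 30 x 34, on the foam in the bin's far open corner, beside the cylinder. Origin at the centre of its underside.
- bearing: Bystander, loose, to be left alone: steel ball bearing, a ring 62 across and 18 high, lying on the bench beside the bin's far long side. Origin at the centre of its underside.
- seal_box: Bystander, loose, to be left alone: small cardboard box 90 x 60 x 45 beside the bin's near long side. Origin at the centre of its underside.
- helmet: Bystander, loose, to be left alone: white safety helmet with yellow ear muffs, about 220 across and 147 high, on the left of the bench. Origin at the centre of its underside.
- clipboard: Bystander, loose, to be left alone: clipboard 230 x 320 x 4 with a sheet and a pen, flat on the bench at the right. Origin at the centre of its underside.
- tape_roll: Bystander, loose, to be left alone: roll of packing tape, a cardboard-brown ring 100 across and 48 high, on the left. Origin at the centre of its underside.
- spray_can: Bystander, loose, to be left alone: grey can 54 across and 160 high, standing on the left. Origin at the centre of its underside.
- handheld: Bystander, loose, to be left alone: black handheld stock terminal 50 x 150 x 35, lying at the right rear. Origin at the centre of its underside.

How it is judged:
By the outcome, as a careful person would: the job done as asked, in the order asked, and still so for the second after the job is handed in, while the arm keeps its last pose, push and grip.
It also fails if it takes over 59 s, if anything falls off the work surface, if the arm or the gripper's body presses on something with over 40 N, if the wrist force passes 120 N, or if a joint passes its speed limit or range.

## Robot

A 6-joint arm with a two-finger parallel gripper is mounted at the origin on the work surface. World frame = base frame: x ahead of the robot, y to its left, z up, the work surface at z = 0. Lengths are in m, angles in rad, forces in N, time in s.
With the tool pointing down it reaches from about 0.425 to 0.95 m from the base axis. Payload 3.5 kg.
Tool frame: the origin (TCP) lies at the very end of the fingers, on their centre line; the grasp point (between the pads) lies 19 mm behind it (tcp_to_grasp is the distance from the TCP to the grasp point, in m); z points along the fingers, y is the direction in which the jaws open and shut (so a half turn about z gives the same grasp; the last joint's range is limited). The gripper opens to 85 mm and grips with 20 to 120 N. Pads are 22 mm wide; open, the fingers measure 114 mm over their backs; the gripper's body (76 mm by 85 mm) begins 54 mm behind the grasp point. The pads swing forward as they close: fully open they stand 13 mm farther back than shut.
Start: joints at [1.032, 0.286, 1.577, -0, 1.279, -0.15], TCP at [0.256, 0.625, 0.231] pointing down, gripper open.
Joint ranges: [-2.77, 2.77], [-0.9, 2.22], [0.21, 2.48], [-1.53, 4.67], [0.24, 2.81], [-2.84, 2.84]. Speed limits (rad/s): [2.79, 2.79, 3.14, 3.14, 3.14, 3.14].

## Interface

Orientations are given as a unit quaternion [x, y, z, w].
In Python, from plant import * gives the robot as it stands. The module is installed in compiled form; this text tells all that it offers.
- The arm moves only by the tool arm_command, never from a script. Its argument "steps" is a list of rows, each a list of 3 entries, a list of its own where there are three numbers: the turn, a rotation vector about the tool's x, y, z in rad, then the shift along the tool's x, y, z in m, then the gripper command: -1 is shut, 1 is fully open, values between are in proportion. A call has 1 to 12 rows; each row is the pose to reach, as a shift and turn from the pose measured when the call began, along the tool's axes at that moment; what a row does not reach only later rows make up. A row lasts 1/8 s, in which the tool goes at most 62.5 mm and 10.7 degrees, less where a joint would pass 70% of its speed; a pose out of reach is approached as far as the arm can. A call with a gripper value outside its range is refused whole. The fingers move at their own pace and stop on an object; "force" is the grip in N (left out, the last holds). Time passes only in rows, so rows that repeat a pose let the fingers close. It gives the time, the measured TCP pose, the force and the opening at its end, in the units of the state.
- get_state(): the state, without advancing time (a new reading comes with each control period).
- read_camera(name): name is "scene" or "top" or "wrist"; returns a dict with "frame" (480x640x3 uint8, red, green, blue), "vfov" (degrees; the focal length in pixels is half the picture's height over the tangent of half this angle, whatever the lens; pixels are square), "cx", "cy" (the principal point, pixels), "position" and "rotation" of the camera in the world; the wrist camera has in their place "mount" (4x4, takes a point from camera to tool coordinates, whose origin is the TCP and whose axes are the flange's). Camera axes: x right, y up, looking along -z (the intrinsics and any distortion apply to the point x, -y, -z); pixel columns grow to the right and rows downward; lengths in m; the calibration is good to about 2 mm. A picture is of the moment at which its call begins: read the wrist's pose just before it. There is no depth.
- sign_off(): hands the job in, once; it reports no verdict.
The state is a dict: "time": time; "qpos": joint angles; "dq": joint speeds; "joint_efforts": joint torques, N m; "eef_pos": TCP position; "tcp_rot": TCP orientation; "contact_force": force on the tool from outside, world axes, zero at the start; "wrist_torque": the same for the moment, N m; "opening": opening from 0.0 (shut) to 1.0 (fully open).
Only numpy, scipy, OpenCV 4.12 (cv2) and the standard library are available. Lean on these libraries where they do the work, as an engineer would, in place of code of your own. Each camera call takes 0.05 s, during which the arm holds its last target.

## Working session

There is one attempt and no reset: what is moved stays moved. The work goes in short steps, Python scripts to look and compute and a tool call to move; the robot and the scene stay as the last step left them, time stands still between calls to the robot, and variables do not carry over. Pictures are saved under pics/ and viewed, and the job is handed in when it is done.

Besides the shell and the picture viewer there is one more tool, called after ">>>" as a command line: name --argument value ..., lists and objects as JSON in quotes. arm_command: Moves the arm, as the interface text tells. Its arguments: {"type":"object","properties":{"steps":{"type":"array"},"force":{"type":"number"}},"required":["steps"]}

```bash
mkdir -p pics; ls; python3 - <<'E'
from plant import *
import cv2
s=get_state(); print(s)
for n in ("scene","top","wrist"):
    d=read_camera(n); print(n,{k:v for k,v in d.items() if k!="frame"})
    cv2.imwrite(f"pics/{n}0.png",d["frame"][:,:,::-1])
E
```

```text
pics
{'time': 0.0, 'qpos': array([ 1.03200953e+00,  2.87211326e-01,  1.57819157e+00,  1.01559749e-05,
        1.27855002e+00, -1.49992678e-01]), 'dq': array([-0.0009765 ,  0.00168658, -0.00127371,  0.00135116,  0.00020237,
        0.00099417]), 'joint_efforts': array([ 3.07932896e-04, -4.05995286e+01, -2.92619312e+01, -1.85819331e-04,
        5.89569536e-03,  6.81785167e-06]), 'eef_pos': array([0.25550211, 0.62407155, 0.22990882]), 'tcp_rot': array([ 1.93176292e-01,  9.81163354e-01, -1.10919265e-03, -4.03013408e-04]), 'contact_force': array([ 0.95703009, -0.04681925,  0.79565933]), 'wrist_torque': array([ 0.0110554 ,  0.01065188, -0.00204094]), 'opening': 0.9968660135360538}
scene {'vfov': 44.203702843372504, 'cx': 305.75007421044137, 'cy': 248.26368102659183, 'position': array([1.20862229, 1.09252405, 1.08493933]), 'rotation': array([0.11762069, 0.41478142, 0.87365177, 0.22550906])}
top {'vfov': 43.16835235176153, 'cx': 317.588967263125, 'cy': 239.36998737283912, 'position': array([0.28208735, 0.00376581, 2.17228102]), 'rotation': array([ 0.04967887, -0.05347141, -0.69887944,  0.71150569])}
wrist {'vfov': 62.375175209982096, 'cx': 323.6658183545748, 'cy': 240.40359007801618, 'mount': array([[-9.64762625e-04,  9.64847298e-01,  2.62809362e-01,
         6.57585183e-02],
       [ 9.99999485e-01,  8.48125453e-04,  5.57250225e-04,
        -1.16824885e-03],
       [ 3.14766065e-04,  2.62809764e-01, -9.64847619e-01,
        -1.43251264e-01],
       [ 0.00000000e+00,  0.00000000e+00,  0.00000000e+00,
         1.00000000e+00]])}
```

View pics/scene0.png

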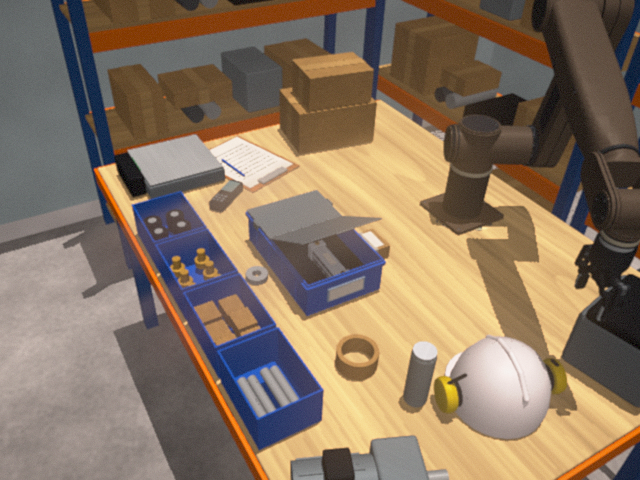

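View pics/top0.png

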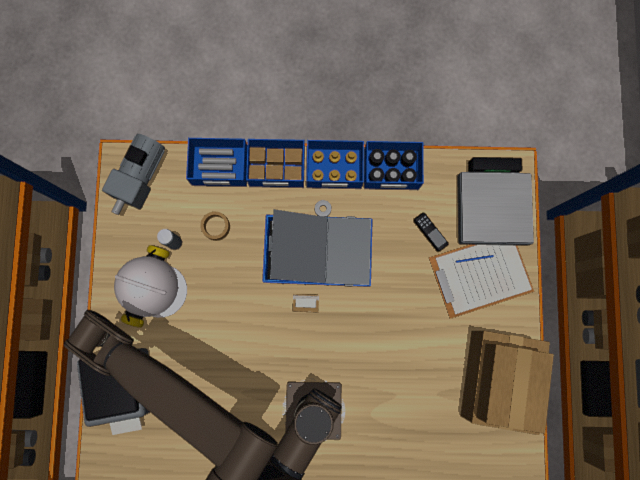

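View pics/wrist0.png

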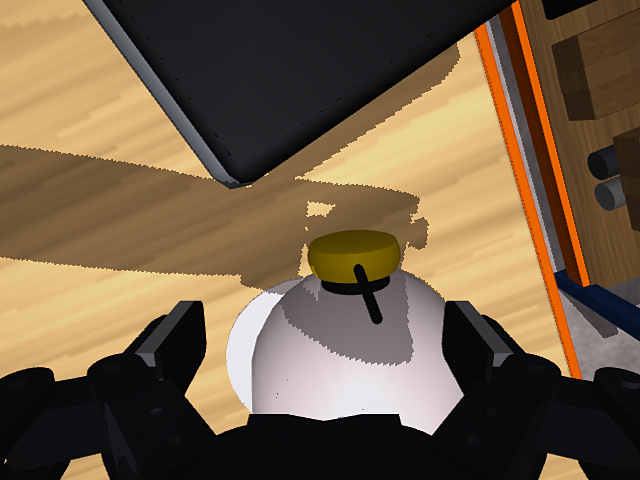

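```bash
cat > h.py <<'E'
import numpy as np, cv2
from scipy.spatial.transform import Rotation as R
def campose(d,s=None):
    if 'mount' in d:
        T=np.eye(4);T[:3,:3]=R.from_quat(s['tcp_rot']).as_matrix();T[:3,3]=s['eef_pos'];T=T@d['mount'];return T[:3,:3],T[:3,3]
    return R.from_quat(d['rotation']).as_matrix(),np.array(d['position'])
def foc(d): return 240/np.tan(np.radians(d['vfov'])/2)
def proj(d,P,s=None):
    M,p=campose(d,s); c=(np.atleast_2d(P)-p)@M; f=foc(d)
    return np.c_[d['cx']+f*c[:,0]/-c[:,2], d['cy']-f*c[:,1]/-c[:,2]]
def plane(d,uv,z,s=None):
    M,p=campose(d,s); uv=np.atleast_2d(uv).astype(float);f=foc(d)
    r=np.c_[(uv[:,0]-d['cx'])/f,-(uv[:,1]-d['cy'])/f,-np.ones(len(uv))]@M.T
    return p+r*((z-p[2])/r[:,2])[:,None]
def crop(d,x,y,w,h,k,name):
    cv2.imwrite(name,cv2.resize(d['frame'][y:y+h,x:x+w,::-1],None,fx=k,fy=k,interpolation=cv2.INTER_CUBIC))
E
python3 - <<'E'
from plant import *
from h import *
d=read_camera("top"); crop(d,250,190,140,130,5,"pics/t1.png")
d=read_camera("scene"); crop(d,235,180,160,140,5,"pics/s1.png")
E
```

```text
(no output)
```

View pics/t1.png

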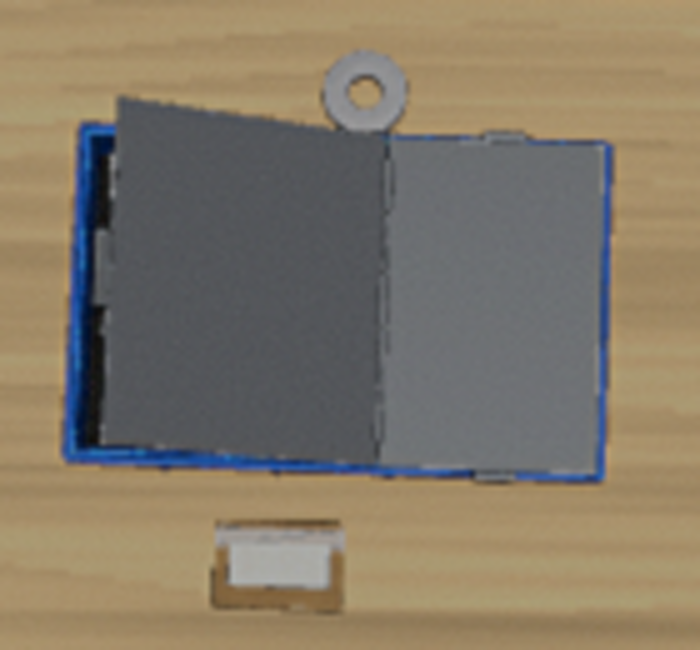

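View pics/s1.png

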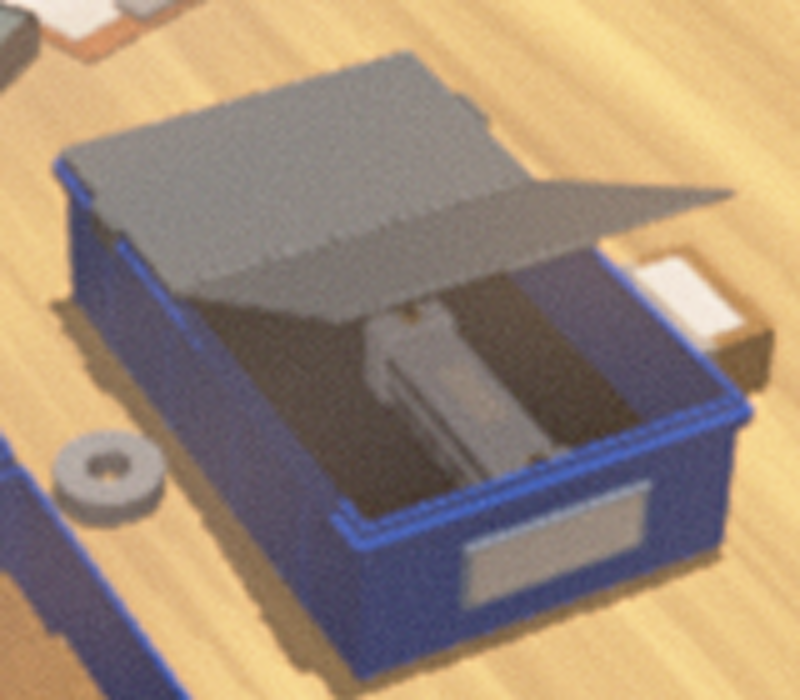

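```bash
cat > fit.py <<'E'
from plant import *
from h import *
from scipy.optimize import least_squares
t=read_camera("top"); s=read_camera("scene")
T=lambda a:((np.array(a)+.5)/5-.5)+[250,190]
S=lambda a:((np.array(a)+.5)/5-.5)+[235,180]
binp=np.array([[-.1125,.18,.105],[.1125,.18,.105],[.1125,-.18,.105],[-.1125,-.18,.105]])
tu=T([[66,461],[82,125],[611,143],[603,480]])
bs=binp[[1,0,2]]; su=S([[360,545],[750,410],[58,165]])
tf=T([[118,97],[104,443]]); sf=S([[340,322],[735,192]])
def world(p,P):
    c,q=np.cos(p[2]),np.sin(p[2]); return P@np.array([[c,q,0],[-q,c,0],[0,0,1]])+[p[0],p[1],0]
def flap(a,x,r=.21): return np.array([x,-.03+r*np.cos(a),.109+r*np.sin(a)])
def res(p):
    F=np.array([flap(p[3],.1145),flap(p[3],-.1145)])
    return np.r_[(proj(t,world(p,binp))-tu).ravel(),(proj(s,world(p,bs))-su).ravel(),(proj(t,world(p,F))-tf).ravel(),(proj(s,world(p,F))-sf).ravel()]
r=least_squares(res,[.6,.05,0,.7]); print(r.x); print(r.fun.reshape(-1,2).round(1))
E
python3 fit.py
```

```text
[ 0.55121903 -0.00228026 -0.01378031  0.54344607]
[[ 0.1 -1.3]
 [-0.2  1. ]
 [-2.1  0.7]
 [-1.8 -1.8]
 [ 0.7 -2.1]
 [-1.2 -2.3]
 [ 0.4 -2. ]
 [-0.9 -0.1]
 [-1.   0.4]
 [-1.3 -0.1]
 [ 0.1 -0.3]]
```

```bash
cat >> fit.py <<'E'
def res2(p):
    l=p[4]*np.array([1,1,0])
    F=np.array([flap(p[3],.1145),flap(p[3],-.1145)])
    return np.r_[(proj(t,world(p,binp+np.sign(binp)*l))-tu).ravel(),(proj(s,world(p,bs+np.sign(bs)*l))-su).ravel(),(proj(t,world(p,F))-tf).ravel(),(proj(s,world(p,F))-sf).ravel()]
r=least_squares(res2,[.6,.05,0,.7,0]); print(r.x); print(r.fun.reshape(-1,2).round(1))
# hinge ends
p=r.x
H=world(p,np.array([[.1145,-.03,.109],[-.1145,-.03,.109]])); print(proj(t,H), proj(s,H)); print(T([[388,135],[380,465]]),S([[185,293],[535,180]]))
E
python3 fit.py
```

```text
[ 0.55121903 -0.00228026 -0.01378031  0.54344607]
[[ 0.1 -1.3]
 [-0.2  1. ]
 [-2.1  0.7]
 [-1.8 -1.8]
 [ 0.7 -2.1]
 [-1.2 -2.3]
 [ 0.4 -2. ]
 [-0.9 -0.1]
 [-1.   0.4]
 [-1.3 -0.1]
 [ 0.1 -0.3]]
[ 0.55074358 -0.00286962 -0.01563198  0.54109829  0.00322516]
[[-0.8 -0.4]
 [-0.9  0.1]
 [-0.9  0. ]
 [-0.7 -0.6]
 [ 0.  -1.1]
 [ 0.5 -2.1]
 [-1.  -2.5]
 [-0.7  0. ]
 [-1.   0.5]
 [-1.3 -0.1]
 [ 0.2 -0.2]]
[[326.65966152 216.8725117 ]
 [324.58187914 283.06987425]] [[268.94480678 238.249446  ]
 [341.9876804  215.47104595]]
[[327.2 216.6]
 [325.6 282.6]] [[271.6 238.2]
 [341.6 215.6]]
```

```bash
cat >> h.py <<'E'
BIN=np.array([.551,-.003,0.]); YAW=-.016
def b2w(P): return R.from_euler('z',YAW).apply(np.asarray(P,float))+BIN
def w2b(P): return R.from_euler('z',-YAW).apply(np.asarray(P,float)-BIN)
def ori(t,yaw=0.):
    # tool x ~ +bin y, tool z down leaning to -y by t
    zt=np.array([0,-np.sin(t),-np.cos(t)]); xt=np.array([0,np.cos(t),-np.sin(t)])
    M=np.c_[xt,np.cross(zt,xt),zt]
    return R.from_euler('z',YAW+yaw)*R.from_matrix(M)
def rows(s,tgts,g,n=None):
    """tgts: list of (binpos, tilt deg, yaw)"""
    R0=R.from_quat(s['tcp_rot']);p0=s['eef_pos'];out=[];pr=R0;pp=p0
    for k,(P,t,*y) in enumerate(tgts):
        Rt=ori(np.radians(t),y[0] if y else 0.);pt=b2w(P)
        a=np.degrees((pr.inv()*Rt).magnitude());l=np.linalg.norm(pt-pp)
        out.append([list((R0.inv()*Rt).as_rotvec().round(3)),list(R0.inv().apply(pt-p0).round(4)),g])
        print(out[-1],"| da %.0f dl %.0f"%(a,l*1e3)); pr=Rt;pp=pt
def show(s):
    r=R.from_quat(s['tcp_rot']); M=(R.from_euler('z',-YAW)*r).as_matrix()
    print("t=%.2f"%s['time'],"bin",w2b(s['eef_pos']).round(4),"z",M[:,2].round(3),"x",M[:,0].round(3),"F",s['contact_force'].round(1),"q",s['qpos'].round(2),"op %.2f"%s['opening'])
E
python3 - <<'E'
from plant import *
from h import *
s=get_state();show(s);print(ori(0).as_matrix())
rows(s,[([0,.30,.28],0),([0,.26,.25],35),([0,.23,.19],50)],-1)
E
```

```text
t=0.45 bin [-0.3052  0.6228  0.2312] z [-0. -0. -1.] x [-0.931  0.364 -0.   ] F [-1.   0.  -0.5] q [ 1.03  0.29  1.58 -0.    1.28 -0.15] op 1.00
[[ 0.01599932  0.999872    0.        ]
 [ 0.999872   -0.01599932  0.        ]
 [ 0.          0.         -1.        ]]
[[np.float64(-0.0), np.float64(0.0), np.float64(1.198)], [np.float64(-0.4018), np.float64(-0.1895), np.float64(-0.0487)], -1] | da 69 dl 447
[[np.float64(0.365), np.float64(-0.535), np.float64(1.159)], [np.float64(-0.4163), np.float64(-0.2267), np.float64(-0.0187)], -1] | da 35 dl 50
[[np.float64(0.521), np.float64(-0.763), np.float64(1.117)], [np.float64(-0.4273), np.float64(-0.2546), np.float64(0.0413)], -1] | da 15 dl 67
```

>>> arm_command --steps '[[[0, 0, 0.15], [-0.05, -0.02, -0.03], -1], [[0, 0, 0.3], [-0.1, -0.05, -0.05], -1], [[0, 0, 0.45], [-0.15, -0.07, -0.05], -1], [[0, 0, 0.6], [-0.2, -0.095, -0.05], -1], [[0, 0, 0.75], [-0.25, -0.12, -0.05], -1], [[0, 0, 0.9], [-0.3, -0.14, -0.05], -1], [[0, 0, 1.05], [-0.35, -0.165, -0.05], -1], [[0, 0, 1.2], [-0.4, -0.19, -0.05], -1], [[0, 0, 1.2], [-0.4, -0.19, -0.05], -1], [[0, 0, 1.2], [-0.4, -0.19, -0.05], -1]]'

```text
time: 1.7
eef_pos: [0.5538, 0.2972, 0.2812]
tcp_rot: [0.713, 0.701, -0.0, -0.0]
contact_force: [-1.1, -0.8, 0.2]
opening: 0.002
```

```bash
python3 - <<'E'
from plant import *
from h import *
s=get_state();show(s)
rows(s,[([0,.27,.26],10),([0,.26,.25],20),([0,.25,.24],30),([0,.24,.22],40),([0,.23,.19],50),([0,.23,.19],50)],-1)
cv2.imwrite("pics/w1.png",read_camera("wrist")["frame"][:,:,::-1])
E
```

```text
t=1.70 bin [-0.002   0.3002  0.2812] z [-0.001  0.    -1.   ] x [0.002 1.    0.   ] F [-1.1 -0.8  0.2] q [0.33 0.15 1.64 0.   1.35 0.35] op 0.00
[[np.float64(-0.001), np.float64(-0.175), np.float64(-0.002)], [np.float64(-0.0302), np.float64(0.0021), np.float64(0.0212)], -1] | da 10 dl 37
[[np.float64(-0.001), np.float64(-0.349), np.float64(-0.002)], [np.float64(-0.0402), np.float64(0.0021), np.float64(0.0312)], -1] | da 10 dl 14
[[np.float64(-0.001), np.float64(-0.524), np.float64(-0.002)], [np.float64(-0.0502), np.float64(0.0022), np.float64(0.0412)], -1] | da 10 dl 14
[[np.float64(-0.001), np.float64(-0.698), np.float64(-0.001)], [np.float64(-0.0602), np.float64(0.0022), np.float64(0.0612)], -1] | da 10 dl 22
[[np.float64(-0.001), np.float64(-0.873), np.float64(-0.001)], [np.float64(-0.0702), np.float64(0.0022), np.float64(0.0912)], -1] | da 10 dl 32
[[np.float64(-0.001), np.float64(-0.873), np.float64(-0.001)], [np.float64(-0.0702), np.float64(0.0022), np.float64(0.0912)], -1] | da 0 dl 0
```

View pics/w1.png

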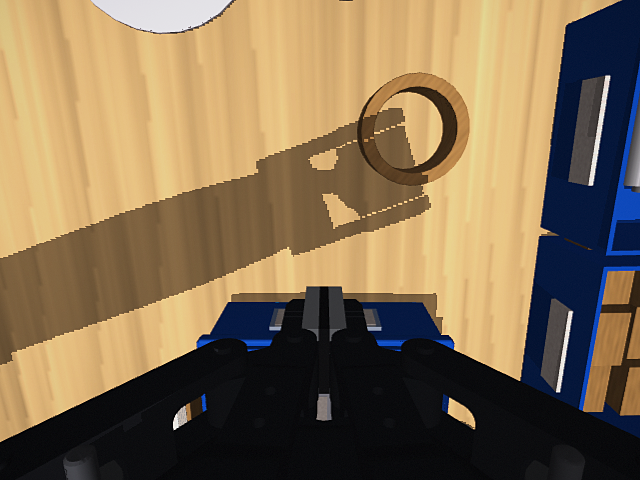

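>>> arm_command --steps '[[[0, -0.175, 0], [-0.03, 0.002, 0.02], -1], [[0, -0.35, 0], [-0.04, 0.002, 0.03], -1], [[0, -0.52, 0], [-0.05, 0.002, 0.04], -1], [[0, -0.7, 0], [-0.06, 0.002, 0.06], -1], [[0, -0.87, 0], [-0.07, 0.002, 0.09], -1], [[0, -0.87, 0], [-0.07, 0.002, 0.09], -1], [[0, -0.87, 0], [-0.07, 0.002, 0.09], -1]]'

```text
time: 2.62
eef_pos: [0.5544, 0.2289, 0.1929]
tcp_rot: [0.647, 0.637, -0.299, 0.295]
contact_force: [0.4, -0.1, -0.1]
opening: 0.003
```

```bash
python3 - <<'E'
from plant import *
from h import *
s=get_state();show(s)
d=read_camera("scene"); crop(d,235,80,240,220,3,"pics/s2.png")
print(proj(d,s['eef_pos']))
E
```

```text
t=2.62 bin [-0.0003  0.2319  0.1929] z [ 0.001 -0.763 -0.647] x [ 0.001  0.647 -0.763] F [ 0.4 -0.1 -0.1] q [ 0.5   0.45  1.61 -0.73  1.6   0.69] op 0.00
[[360.11050357 257.24871981]]
```

View pics/s2.png

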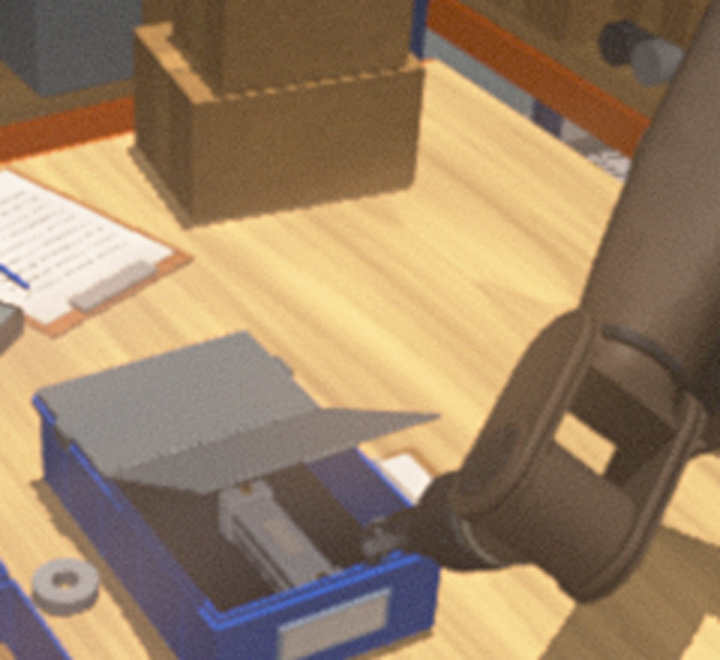

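```bash
cat >> h.py <<'E'
def arc(a,r=.185,o=.01):
    return [0,-.03+r*np.cos(a)+o*np.sin(a),.109+r*np.sin(a)-o*np.cos(a)]
E
python3 - <<'E'
from plant import *
from h import *
s=get_state()
rows(s,[([0,.19,.168],50),([0,.15,.165],50),([0,.12,.165],52),([0,.11,.19],55),([0,.10,.22],58),(arc(.9),60),(arc(1.1),60),(arc(1.3),60),(arc(1.5),58),(arc(1.7),55)],-1)
E
```

```text
[[np.float64(0.003), np.float64(-0.006), np.float64(-0.003)], [np.float64(-0.007), np.float64(-0.0005), np.float64(0.0488)], -1] | da 0 dl 49
[[np.float64(0.003), np.float64(-0.006), np.float64(-0.003)], [np.float64(-0.0307), np.float64(-0.0005), np.float64(0.0812)], -1] | da 0 dl 40
[[np.float64(0.002), np.float64(-0.041), np.float64(-0.003)], [np.float64(-0.0501), np.float64(-0.0005), np.float64(0.1041)], -1] | da 2 dl 30
[[np.float64(0.002), np.float64(-0.094), np.float64(-0.003)], [np.float64(-0.0756), np.float64(-0.0004), np.float64(0.0955)], -1] | da 3 dl 27
[[np.float64(0.002), np.float64(-0.146), np.float64(-0.003)], [np.float64(-0.105), np.float64(-0.0003), np.float64(0.0837)], -1] | da 3 dl 32
[[np.float64(0.002), np.float64(-0.181), np.float64(-0.003)], [np.float64(-0.1307), np.float64(-0.0002), np.float64(0.0712)], -1] | da 2 dl 29
[[np.float64(0.002), np.float64(-0.181), np.float64(-0.003)], [np.float64(-0.1666), np.float64(-0.0001), np.float64(0.0801)], -1] | da 0 dl 37
[[np.float64(0.002), np.float64(-0.181), np.float64(-0.003)], [np.float64(-0.2001), np.float64(-0.0), np.float64(0.0959)], -1] | da 0 dl 37
[[np.float64(0.002), np.float64(-0.146), np.float64(-0.003)], [np.float64(-0.2297), np.float64(-0.0), np.float64(0.118)], -1] | da 2 dl 37
[[np.float64(0.002), np.float64(-0.094), np.float64(-0.003)], [np.float64(-0.2544), np.float64(-0.0), np.float64(0.1456)], -1] | da 3 dl 37
```

>>> arm_command --steps '[[[0, 0, 0], [-0.007, 0, 0.049], -1], [[0, 0, 0], [-0.031, 0, 0.081], -1], [[0, -0.04, 0], [-0.05, 0, 0.104], -1], [[0, -0.07, 0], [-0.063, 0, 0.1], -1], [[0, -0.095, 0], [-0.076, 0, 0.096], -1], [[0, -0.12, 0], [-0.09, 0, 0.09], -1], [[0, -0.145, 0], [-0.105, 0, 0.084], -1], [[0, -0.18, 0], [-0.131, 0, 0.071], -1], [[0, -0.18, 0], [-0.15, 0, 0.075], -1], [[0, -0.18, 0], [-0.15, 0, 0.075], -1]]'

```text
time: 3.92
eef_pos: [0.5529, 0.0737, 0.2619]
tcp_rot: [0.619, 0.606, -0.354, 0.352]
contact_force: [0.0, 0.3, 0.1]
opening: 0.002
```

```bash
python3 - <<'E'
from plant import *
from h import *
s=get_state();show(s)
d=read_camera("scene"); crop(d,235,80,240,220,3,"pics/s3.png")
rows(s,[(arc(1.2),60),(arc(1.35),60),(arc(1.5),58),(arc(1.65),55),(arc(1.8),50),(arc(1.95),45),(arc(2.1),40),(arc(2.25),36),(arc(2.4),32),(arc(2.55),30),(arc(2.55),30)],-1)
E
```

```text
t=3.92 bin [0.0006 0.0767 0.2619] z [ 0.003 -0.865 -0.501] x [ 0.007  0.501 -0.865] F [0.  0.3 0.1] q [ 0.32  0.27  1.77 -0.96  1.59  0.58] op 0.00
[[np.float64(0.003), np.float64(-0.001), np.float64(-0.007)], [np.float64(-0.029), np.float64(-0.0005), np.float64(0.0183)], -1] | da 0 dl 34
[[np.float64(0.003), np.float64(-0.001), np.float64(-0.007)], [np.float64(-0.0503), np.float64(-0.0004), np.float64(0.0361)], -1] | da 0 dl 28
[[np.float64(0.003), np.float64(0.034), np.float64(-0.007)], [np.float64(-0.0687), np.float64(-0.0003), np.float64(0.0569)], -1] | da 2 dl 28
[[np.float64(0.003), np.float64(0.086), np.float64(-0.007)], [np.float64(-0.0837), np.float64(-0.0003), np.float64(0.0802)], -1] | da 3 dl 28
[[np.float64(0.003), np.float64(0.173), np.float64(-0.006)], [np.float64(-0.0952), np.float64(-0.0003), np.float64(0.1055)], -1] | da 5 dl 28
[[np.float64(0.004), np.float64(0.261), np.float64(-0.006)], [np.float64(-0.1027), np.float64(-0.0003), np.float64(0.1322)], -1] | da 5 dl 28
[[np.float64(0.004), np.float64(0.348), np.float64(-0.006)], [np.float64(-0.1062), np.float64(-0.0004), np.float64(0.1598)], -1] | da 5 dl 28
[[np.float64(0.004), np.float64(0.418), np.float64(-0.006)], [np.float64(-0.1055), np.float64(-0.0005), np.float64(0.1875)], -1] | da 4 dl 28
[[np.float64(0.004), np.float64(0.488), np.float64(-0.006)], [np.float64(-0.1006), np.float64(-0.0006), np.float64(0.2149)], -1] | da 4 dl 28
[[np.float64(0.004), np.float64(0.522), np.float64(-0.006)], [np.float64(-0.0917), np.float64(-0.0007), np.float64(0.2412)], -1] | da 2 dl 28
[[np.float64(0.004), np.float64(0.522), np.float64(-0.006)], [np.float64(-0.0917), np.float64(-0.0007), np.float64(0.2412)], -1] | da 0 dl 0
```

View pics/s3.png

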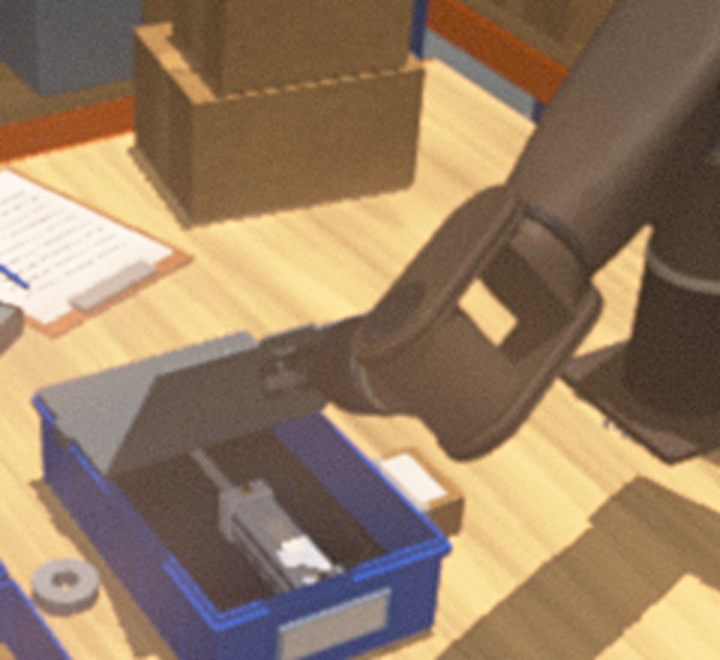

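>>> arm_command --steps '[[[0, 0, 0], [-0.029, 0, 0.018], -1], [[0, 0, 0], [-0.05, 0, 0.036], -1], [[0, 0.035, 0], [-0.069, 0, 0.057], -1], [[0, 0.085, 0], [-0.084, 0, 0.08], -1], [[0, 0.175, 0], [-0.095, 0, 0.105], -1], [[0, 0.26, 0], [-0.103, 0, 0.132], -1], [[0, 0.35, 0], [-0.106, 0, 0.16], -1], [[0, 0.42, 0], [-0.105, 0, 0.188], -1], [[0, 0.49, 0], [-0.1, 0, 0.215], -1], [[0, 0.52, 0], [-0.092, 0, 0.241], -1], [[0, 0.52, 0], [-0.092, 0, 0.241], -1]]'

```text
time: 5.35
eef_pos: [0.5469, -0.1818, 0.2175]
tcp_rot: [0.69, 0.676, -0.185, 0.182]
contact_force: [0.2, -0.4, 0.6]
opening: 0.001
```

```bash
python3 - <<'E'
from plant import *
from h import *
s=get_state();show(s)
rows(s,[(arc(2.7),28),(arc(2.85),26),(arc(3.0),25),(arc(3.06),25),(arc(3.1),25),(arc(3.12,o=.008),25),(arc(3.12,o=.006),25)],-1)
E
```

```text
t=5.35 bin [-0.0013 -0.1789  0.2175] z [-0.001 -0.502 -0.865] x [ 0.004  0.865 -0.502] F [ 0.2 -0.4  0.6] q [-0.29  0.06  1.92 -0.58  1.08 -0.01] op 0.00
[[np.float64(-0.001), np.float64(0.037), np.float64(-0.004)], [np.float64(-0.002), np.float64(0.0013), np.float64(0.0247)], -1] | da 2 dl 25
[[np.float64(-0.001), np.float64(0.072), np.float64(-0.004)], [np.float64(0.0009), np.float64(0.0013), np.float64(0.0523)], -1] | da 2 dl 28
[[np.float64(-0.001), np.float64(0.089), np.float64(-0.004)], [np.float64(0.0079), np.float64(0.0013), np.float64(0.0792)], -1] | da 1 dl 28
[[np.float64(-0.001), np.float64(0.089), np.float64(-0.004)], [np.float64(0.0118), np.float64(0.0013), np.float64(0.0896)], -1] | da 0 dl 11
[[np.float64(-0.001), np.float64(0.089), np.float64(-0.004)], [np.float64(0.0148), np.float64(0.0013), np.float64(0.0964)], -1] | da 0 dl 7
[[np.float64(-0.001), np.float64(0.089), np.float64(-0.004)], [np.float64(0.0173), np.float64(0.0013), np.float64(0.1015)], -1] | da 0 dl 6
[[np.float64(-0.001), np.float64(0.089), np.float64(-0.004)], [np.float64(0.0183), np.float64(0.0013), np.float64(0.1032)], -1] | da 0 dl 2
```

>>> arm_command --steps '[[[0, 0.037, 0], [-0.002, 0, 0.025], -1], [[0, 0.072, 0], [0.001, 0, 0.052], -1], [[0, 0.089, 0], [0.008, 0, 0.079], -1], [[0, 0.089, 0], [0.012, 0, 0.09], -1], [[0, 0.089, 0], [0.015, 0, 0.095], -1], [[0, 0.089, 0], [0.015, 0, 0.096], -1]]'

```text
time: 6.1
eef_pos: [0.5466, -0.2164, 0.1272]
tcp_rot: [0.697, 0.684, -0.154, 0.152]
contact_force: [0.4, -0.0, 0.2]
opening: -0.002
```

```bash
python3 - <<'E'
from plant import *
from h import *
s=get_state();show(s); print(s['contact_force'],s['wrist_torque'])
d=read_camera("scene"); crop(d,235,140,200,180,4,"pics/s4.png")
E
```

```text
t=6.10 bin [-0.001  -0.2134  0.1272] z [-0.    -0.423 -0.906] x [ 0.003  0.906 -0.423] F [ 0.4 -0.   0.2] q [-0.38  0.18  1.96 -0.52  0.91 -0.06] op -0.00
[ 0.4002935  -0.03717631  0.15628844] [0.16823221 0.02118674 0.02756438]
```

View pics/s4.png

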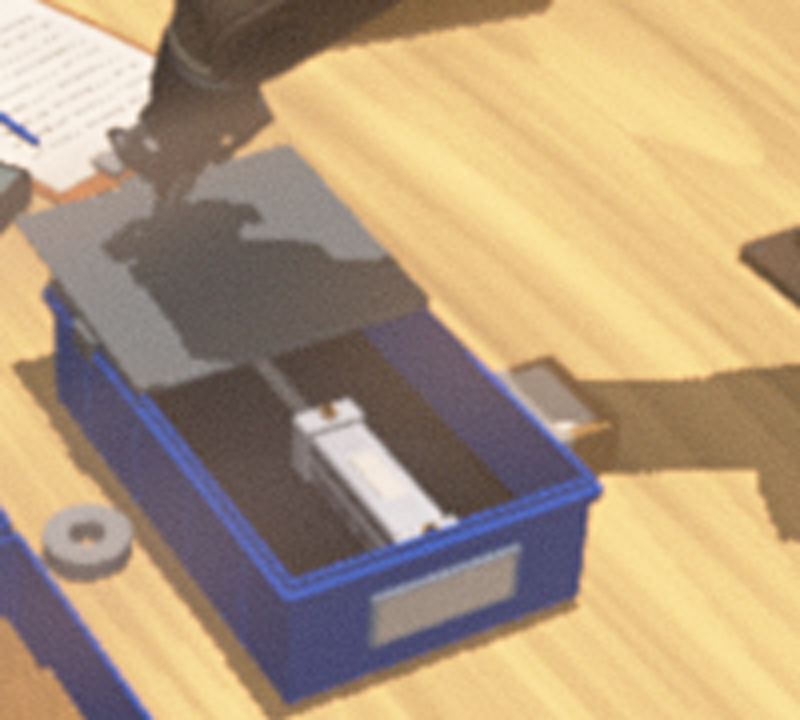

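>>> arm_command --steps '[[[0, 0, 0], [0.001, 0, 0.0018], -1], [[0, 0, 0], [0.0017, 0, 0.0036], -1], [[0, 0, 0], [0.0025, 0, 0.0055], -1], [[0, 0, 0], [0.0025, 0, 0.0055], -1]]'

```text
time: 6.65
eef_pos: [0.5467, -0.2166, 0.1213]
tcp_rot: [0.697, 0.684, -0.154, 0.152]
contact_force: [0.0, -0.6, 0.3]
opening: -0.002
```

>>> arm_command --steps '[[[0, 0, 0], [0.0008, 0, 0.0018], -1], [[0, 0, 0], [0.0013, 0, 0.0027], -1], [[0, 0, 0], [0.0013, 0, 0.0027], -1]]'

```text
time: 7.02
eef_pos: [0.5469, -0.2168, 0.1199]
tcp_rot: [0.697, 0.683, -0.155, 0.153]
contact_force: [-1.9, 2.9, 6.3]
opening: -0.0
```

>>> arm_command --steps '[[[0, 0, 0], [0.0008, 0, 0.0018], -1], [[0, 0, 0], [0.0013, 0, 0.0027], -1], [[0, 0, 0], [0.0013, 0, 0.0027], -1]]'

```text
time: 7.4
eef_pos: [0.547, -0.2169, 0.1196]
tcp_rot: [0.697, 0.683, -0.156, 0.153]
contact_force: [-5.3, 4.8, 11.6]
opening: -0.002
```

```bash
python3 - <<'E'
from plant import *
from h import *
s=get_state();show(s)
rows(s,[([0,-.19,.17],25),([0,-.15,.25],15),([0,-.11,.31],5),([0,-.06,.37],0),([0,-.01,.40],0),([0,0.0,.40],0)],1)
E
```

```text
t=7.40 bin [-0.0006 -0.2139  0.1196] z [-0.001 -0.426 -0.905] x [ 0.005  0.905 -0.426] F [-5.3  4.8 11.6] q [-0.38  0.19  1.96 -0.53  0.9  -0.04] op -0.00
[[np.float64(-0.001), np.float64(0.004), np.float64(-0.005)], [np.float64(0.0002), np.float64(0.0005), np.float64(-0.0557)], 1] | da 0 dl 56
[[np.float64(-0.001), np.float64(0.178), np.float64(-0.005)], [np.float64(0.0023), np.float64(0.0004), np.float64(-0.1452)], 1] | da 10 dl 89
[[np.float64(-0.001), np.float64(0.353), np.float64(-0.005)], [np.float64(0.0129), np.float64(0.0002), np.float64(-0.2165)], 1] | da 10 dl 72
[[np.float64(-0.0), np.float64(0.44), np.float64(-0.005)], [np.float64(0.0326), np.float64(0.0), np.float64(-0.2921)], 1] | da 5 dl 78
[[np.float64(-0.0), np.float64(0.44), np.float64(-0.005)], [np.float64(0.0651), np.float64(-0.0002), np.float64(-0.3405)], 1] | da 0 dl 58
[[np.float64(-0.0), np.float64(0.44), np.float64(-0.005)], [np.float64(0.0741), np.float64(-0.0003), np.float64(-0.3448)], 1] | da 0 dl 10
```

>>> arm_command --steps '[[[0, 0, 0], [0, 0, -0.05], -1], [[0, 0.15, 0], [0.003, 0, -0.1], -1], [[0, 0.3, 0], [0.01, 0, -0.15], 1], [[0, 0.44, 0], [0.02, 0, -0.2], 1], [[0, 0.44, 0], [0.06, 0, -0.23], 1], [[0, 0.44, 0], [0.115, 0, -0.25], 1], [[0, 0.44, 0], [0.14, 0, -0.27], 1], [[0, 0.44, 0], [0.14, 0, -0.27], 1], [[0, 0.44, 0], [0.14, 0, -0.27], 1]]'

```text
time: 8.52
eef_pos: [0.5518, 0.0242, 0.3039]
tcp_rot: [0.714, 0.7, -0.0, 0.0]
contact_force: [0.0, 0.2, -0.3]
opening: 1.0
```

```bash
python3 - <<'E'
from plant import *
from h import *
import pickle
s=get_state();show(s)
D={}
for n in ("wrist","top","scene"):
    s=get_state(); D[n]=(s,read_camera(n))
pickle.dump(D,open("v1.pkl","wb"))
cv2.imwrite("pics/w5.png",D["wrist"][1]["frame"][:,:,::-1])
crop(D["top"][1],250,190,140,130,5,"pics/t5.png");crop(D["scene"][1],235,160,160,150,5,"pics/s5.png")
E
```

```text
t=8.53 bin [0.0004 0.0272 0.3039] z [ 0. -0. -1.] x [ 0.005  1.    -0.   ] F [ 0.   0.2 -0.3] q [-0.14 -0.03  1.8  -0.    1.38 -0.12] op 1.00
```

View pics/w5.png

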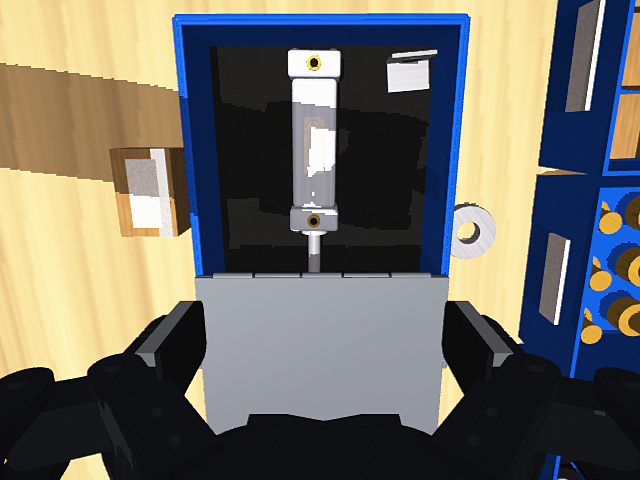

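View pics/s5.png

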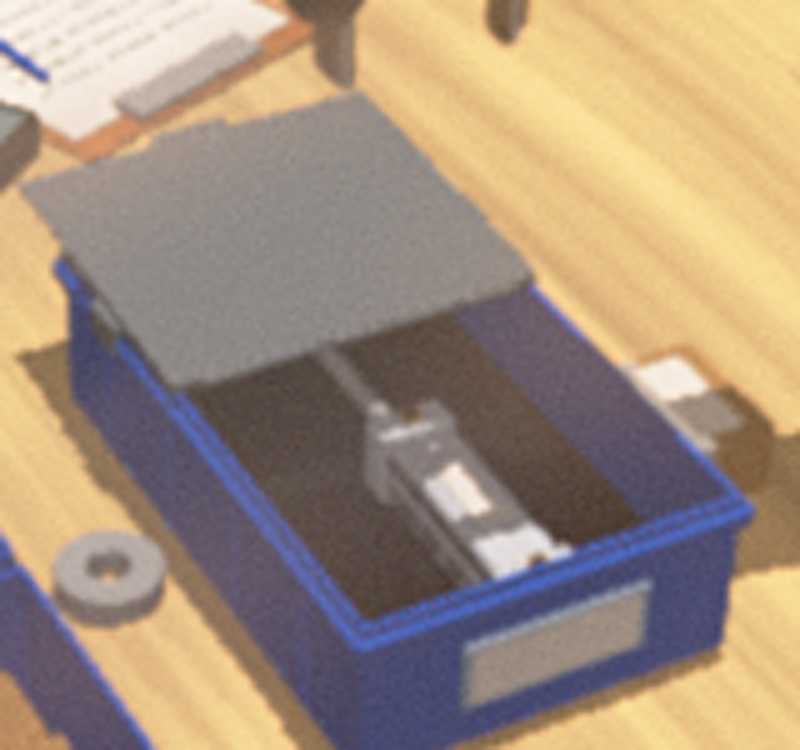

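```bash
python3 - <<'E'
import pickle
from h import *
D=pickle.load(open("v1.pkl","rb"));d=D["wrist"][1]
crop(d,270,30,100,90,8,"pics/w5a.png");crop(d,270,180,100,100,7,"pics/w5b.png");crop(d,165,5,310,290,2.5,"pics/w5c.png")
E
```

View pics/w5a.png

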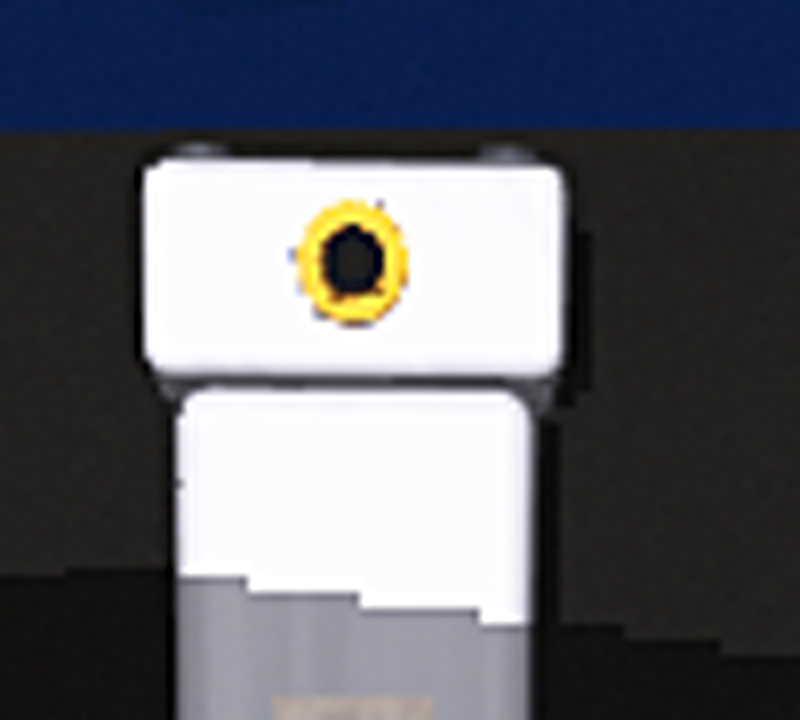

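View pics/w5b.png

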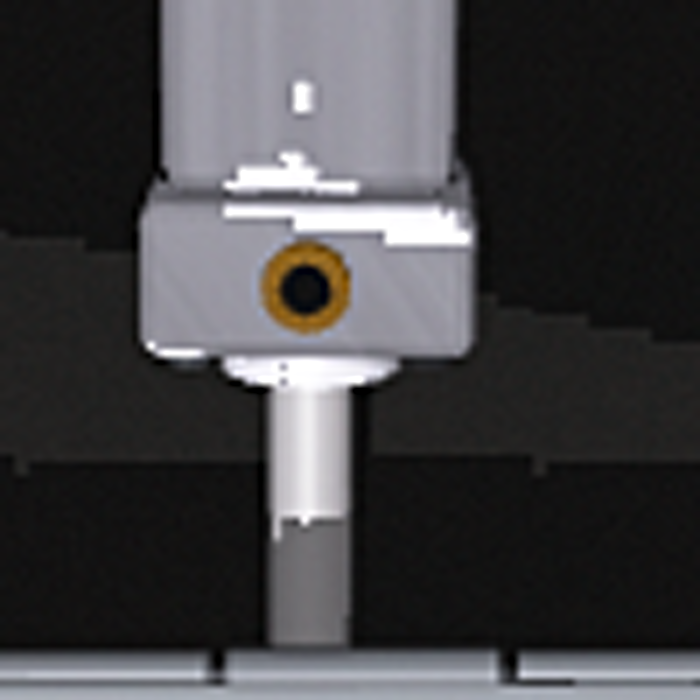

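View pics/w5c.png

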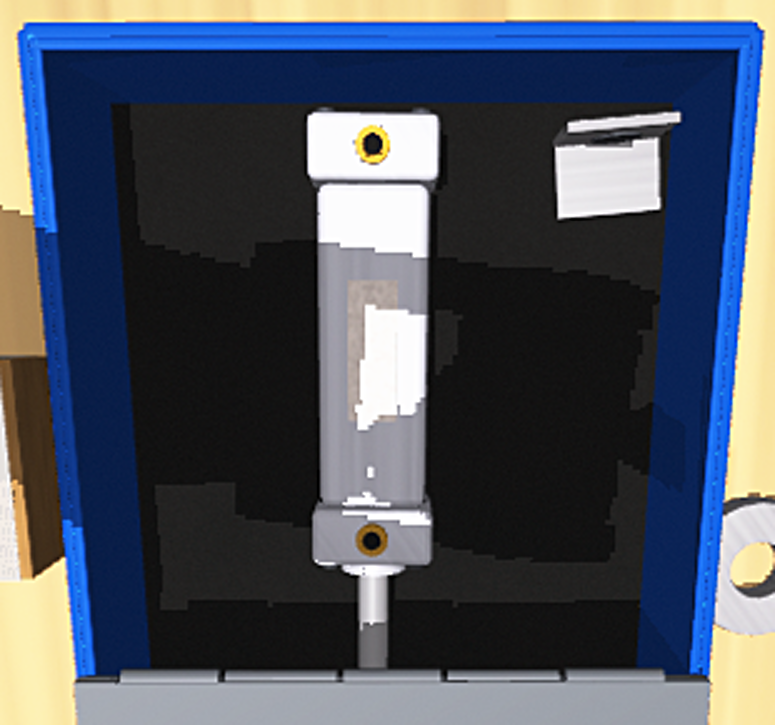

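```bash
python3 - <<'E'
import pickle
from h import *
D=pickle.load(open("v1.pkl","rb"));s,d=D["wrist"]
f=lambda a,k,o:(np.array(a)+.5)/k-.5+o
A=f([[143,160],[565,162],[563,375],[143,372]],8,[270,30])
B=f([[141,195],[474,195],[474,357],[141,357]],7,[270,180])
print("cap",w2b(plane(d,A,.078,s)).round(4)); print("front",w2b(plane(d,B,.078,s)).round(4))
print("rim inner",w2b(plane(d,f([[43,50],[737,48],],2.5,[165,5]),.105,s)).round(4))
print("hinge",w2b(plane(d,f([[76,682],[709,682],],2.5,[165,5]),.113,s)).round(4))
print("screws",w2b(plane(d,np.r_[f([[352,260]],8,[270,30]),f([[305,287]],7,[270,180])],.078,s)).round(4))
t=D["top"][1]; crop(t,250,190,140,130,5,"pics/t5.png")
E
```

```text
cap [[-0.0295  0.1605  0.078 ]
 [ 0.0155  0.1601  0.078 ]
 [ 0.0154  0.1389  0.078 ]
 [-0.0301  0.1395  0.078 ]]
front [[-0.0314  0.0241  0.078 ]
 [ 0.0135  0.0238  0.078 ]
 [ 0.0135  0.0013  0.078 ]
 [-0.0321  0.0016  0.078 ]]
rim inner [[-0.1089  0.1738  0.105 ]
 [ 0.1073  0.1731  0.105 ]]
hinge [[-0.115  -0.0326  0.113 ]
 [ 0.112  -0.034   0.113 ]]
screws [[-0.0073  0.1506  0.078 ]
 [-0.0095  0.0113  0.078 ]]
```

View pics/t5.png

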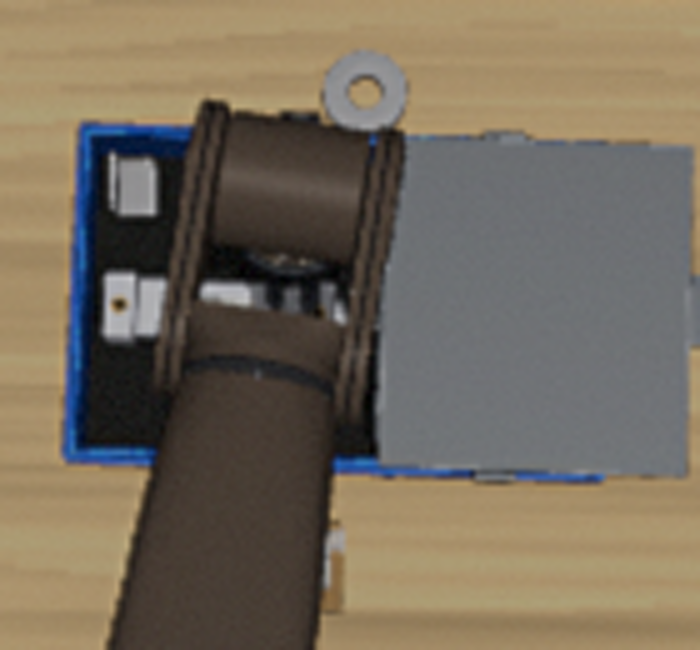

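```bash
sed -i 's/^BIN=.*/BIN=np.array([.5500,-.0055,0.]); YAW=-.019/' h.py
cat > plan.py <<'E'
import numpy as np, sys
from scipy.sparse import coo_matrix
from scipy.sparse.csgraph import dijkstra
t0=np.radians(float(sys.argv[1]))
def rect(y0,y1,z0,z1,st=.004):
    a=np.arange(y0,y1+1e-9,st);b=np.arange(z0,z1+1e-9,st)
    return np.array([[y,z] for y in a for z in (z0,z1)]+[[y,z] for y in (y0,y1) for z in b])
cyl=np.vstack([rect(-.045,-.023,-.023,.023),rect(-.023,.093,-.02,.02),rect(.093,.117,-.023,.023),rect(-.195,-.045,-.006,.006),rect(-.195,-.175,-.010,.010)])
# gripper: local along back direction u, side v (+v = tool x =+y)
gr=np.vstack([rect(-.043,.043,.054,.20),rect(-.011,.011,-.012,.054),rect(.043,.09,.10,.17)]) # (v,u)
c,s=np.cos(t0),np.sin(t0)
gr=np.c_[gr[:,0]*c+gr[:,1]*s,-gr[:,0]*s+gr[:,1]*c]
obs=[(-.25,-.028,.104,.119),(.175,.184,0,.106),(-.2,.2,-.1,.032)]
def clr(P):
    d=np.full(P.shape[:-1],9.)
    for y0,y1,z0,z1 in obs:
        dy=np.maximum(np.maximum(y0-P[...,0],P[...,0]-y1),0);dz=np.maximum(np.maximum(z0-P[...,1],P[...,1]-z1),0)
        d=np.minimum(d,np.hypot(dy,dz))
    return d
# obstacle corners vs cylinder: dense sampling suffices
pts=np.vstack([cyl,gr]); iscyl=np.arange(len(pts))<len(cyl)
Y=.048+np.arange(-8,50)*.005;Z=.055+np.arange(0,75)*.005;TH=np.radians(np.arange(0,66,2.5))
C=np.zeros((len(Y),len(Z),len(TH)))
for k,t in enumerate(TH):
    M=np.array([[np.cos(t),-np.sin(t)],[np.sin(t),np.cos(t)]]);Q=pts@M.T
    g=np.stack(np.meshgrid(Y,Z,indexing='ij'),-1)
    for i in range(len(Y)): C[i,:,k]=clr(g[i][:,None,:]+Q[None]).min(1)
i0=(8,0,0);print("start clr",C[i0])
N=np.arange(C.size).reshape(C.shape)
R_,C_,W=[],[],[]
cost=lambda c:1+ (np.maximum(.022-c,0)/.004)**2
pc=cost(C)
ok=C>.003; ok[8,:4,:3]=True; 
for di in(-1,0,1):
 for dj in(-1,0,1):
  for dk in(-1,0,1):
   if (di,dj,dk)<=(0,0,0):continue
   sl=lambda d,n:(slice(max(0,-d),n-max(0,d)),slice(max(0,d),n-max(0,-d)))
   a=[sl(d,n) for d,n in zip((di,dj,dk),C.shape)]
   A=tuple(x[0] for x in a);B=tuple(x[1] for x in a)
   m=ok[A]&ok[B]; L=np.sqrt((di*5)**2+(dj*5)**2+(dk*4)**2)
   R_.append(N[A][m]);C_.append(N[B][m]);W.append((L*(pc[A]+pc[B])/2)[m])
G=coo_matrix((np.concatenate(W),(np.concatenate(R_),np.concatenate(C_))),shape=(C.size,)*2).tocsr()
d,p=dijkstra(G,directed=False,indices=N[i0],return_predecessors=True)
# goals: lowest cylinder point >= .18
best=None
for k,t in enumerate(TH):
    M=np.array([[np.cos(t),-np.sin(t)],[np.sin(t),np.cos(t)]]);lo=(cyl@M.T)[:,1].min()
    for j in np.where(Z+lo>.178)[0]:
        for i in range(len(Y)):
            v=d[N[i,j,k]]
            if best is None or v<best[0]: best=(v,i,j,k)
print(best[0]);n=N[best[1:]];path=[]
while n>=0: path.append(n);n=p[n]
path=path[::-1]
for n in path:
    i,j,k=np.unravel_index(n,C.shape);print("y %.3f z %.3f th %.1f clr %.1f"%(Y[i],Z[j],np.degrees(TH[k]),C[i,j,k]*1e3))
E
python3 plan.py 20 > p20;python3 plan.py 30 >p30; head -2 p20 p30; cat p20; awk '{print $8}' p30|sort -n|head
```

```text
==> p20 <==
start clr 0.0
1002.2037017225073

==> p30 <==
start clr 0.0
1125.3440621659788
start clr 0.0
1002.2037017225073
y 0.048 z 0.055 th 0.0 clr 0.0
y 0.048 z 0.060 th 0.0 clr 5.0
y 0.048 z 0.065 th 0.0 clr 10.0
y 0.043 z 0.070 th 0.0 clr 15.0
y 0.038 z 0.075 th 0.0 clr 19.0
y 0.038 z 0.080 th 2.5 clr 19.1
y 0.038 z 0.085 th 5.0 clr 18.4
y 0.038 z 0.090 th 7.5 clr 16.5
y 0.038 z 0.095 th 10.0 clr 14.3
y 0.043 z 0.100 th 12.5 clr 12.8
y 0.048 z 0.105 th 15.0 clr 10.7
y 0.053 z 0.110 th 15.0 clr 9.2
y 0.058 z 0.110 th 15.0 clr 10.6
y 0.063 z 0.115 th 17.5 clr 10.9
y 0.068 z 0.115 th 17.5 clr 12.4
y 0.073 z 0.115 th 17.5 clr 13.9
y 0.078 z 0.115 th 17.5 clr 14.8
y 0.083 z 0.115 th 17.5 clr 14.8
y 0.088 z 0.115 th 17.5 clr 14.8
y 0.093 z 0.120 th 17.5 clr 15.2
y 0.098 z 0.120 th 17.5 clr 16.5
y 0.103 z 0.125 th 20.0 clr 16.9
y 0.108 z 0.125 th 20.0 clr 16.9
y 0.113 z 0.130 th 20.0 clr 17.9
y 0.118 z 0.130 th 20.0 clr 19.5
y 0.123 z 0.130 th 20.0 clr 20.3
y 0.128 z 0.135 th 22.5 clr 19.1
y 0.133 z 0.140 th 22.5 clr 21.7
y 0.138 z 0.140 th 22.5 clr 21.7
y 0.143 z 0.140 th 22.5 clr 22.4
y 0.148 z 0.145 th 25.0 clr 21.5
y 0.153 z 0.150 th 25.0 clr 24.8
y 0.158 z 0.150 th 25.0 clr 26.5
y 0.163 z 0.155 th 25.0 clr 24.5
y 0.168 z 0.160 th 25.0 clr 23.0
y 0.173 z 0.165 th 25.0 clr 23.5
y 0.178 z 0.170 th 22.5 clr 22.0
y 0.183 z 0.175 th 20.0 clr 24.3
y 0.183 z 0.180 th 17.5 clr 24.6
y 0.183 z 0.185 th 15.0 clr 25.9
y 0.183 z 0.190 th 12.5 clr 29.7
y 0.183 z 0.195 th 10.0 clr 38.4
y 0.183 z 0.200 th 7.5 clr 49.4
y 0.183 z 0.205 th 5.0 clr 61.6


0.0
3.1
8.1
9.2
10.6
10.7
10.9
12.4
```

```bash
cat >> h.py <<'E'
GR=np.array([-.0086,.0484,.055]); CY=-.011
def tcp(y,z,t,off=0.):  # TCP for grasp point at bin (y,z), lean t deg; off = back off
    t_=np.radians(t); d=np.array([0,-np.sin(t_),-np.cos(t_)])
    x=GR[0]-CY*0; p=np.array([GR[0],y,z])+d*(.019-off); return list(p)
E
python3 - <<'E'
from plant import *
from h import *
print(w2b(R.from_euler('z',-.016).apply([-.0086,.0457,.055])+[.551,-.003,0]))
s=get_state();show(s)
rows(s,[(tcp(.048,.055,20,.12),20,CY),(tcp(.048,.055,20,.06),20,CY),(tcp(.048,.055,20,.03),20,CY),(tcp(.048,.055,20,.012),20,CY),(tcp(.048,.055,20,.001),20,CY)],1)
E
```

```text
[-0.00778474  0.04819254  0.055     ]
t=8.68 bin [0.0013 0.0291 0.3039] z [ 0. -0. -1.] x [ 0.004  1.    -0.   ] F [ 0.  -1.3 -0.3] q [-0.14 -0.03  1.8  -0.    1.38 -0.12] op 1.00
[[np.float64(0.001), np.float64(-0.349), np.float64(0.007)], [np.float64(0.0534), np.float64(-0.0101), np.float64(0.154)], 1] | da 20 dl 163
[[np.float64(0.001), np.float64(-0.349), np.float64(0.007)], [np.float64(0.0329), np.float64(-0.01), np.float64(0.2103)], 1] | da 0 dl 60
[[np.float64(0.001), np.float64(-0.349), np.float64(0.007)], [np.float64(0.0226), np.float64(-0.01), np.float64(0.2385)], 1] | da 0 dl 30
[[np.float64(0.001), np.float64(-0.349), np.float64(0.007)], [np.float64(0.0165), np.float64(-0.01), np.float64(0.2554)], 1] | da 0 dl 18
[[np.float64(0.001), np.float64(-0.349), np.float64(0.007)], [np.float64(0.0127), np.float64(-0.0099), np.float64(0.2658)], 1] | da 0 dl 11
```

>>> arm_command --steps '[[[0, -0.1, 0], [0.02, -0.003, 0.05], 1], [[0, -0.2, 0], [0.04, -0.006, 0.09], 1], [[0, -0.35, 0.007], [0.053, -0.009, 0.14], 1], [[0, -0.35, 0.007], [0.048, -0.009, 0.17], 1], [[0, -0.35, 0.007], [0.036, -0.009, 0.2], 1], [[0, -0.35, 0.007], [0.026, -0.009, 0.23], 1], [[0, -0.35, 0.007], [0.02, -0.009, 0.245], 1], [[0, -0.35, 0.007], [0.02, -0.009, 0.245], 1]]'

```text
time: 9.68
eef_pos: [0.5426, 0.0429, 0.0578]
tcp_rot: [0.707, 0.685, -0.126, 0.121]
contact_force: [0.3, 0.8, 0.4]
opening: 0.997
```

```bash
python3 - <<'E'
from plant import *
from h import *
s=get_state();show(s)
d=read_camera("wrist");cv2.imwrite("pics/w6.png",d["frame"][:,:,::-1])
d=read_camera("scene");crop(d,235,120,200,180,4,"pics/s6.png")
rows(s,[(tcp(.048,.055,20,.001),20,CY)],1)
E
```

```text
t=9.68 bin [-0.0083  0.0482  0.0578] z [-0.005 -0.343 -0.939] x [ 0.011  0.939 -0.343] F [0.3 0.8 0.4] q [ 0.05  0.27  1.98 -0.43  0.97  0.34] op 1.00
[[np.float64(-0.002), np.float64(0.001), np.float64(-0.001)], [np.float64(0.0008), np.float64(-0.0001), np.float64(0.0207)], 1] | da 0 dl 21
```

View pics/w6.png

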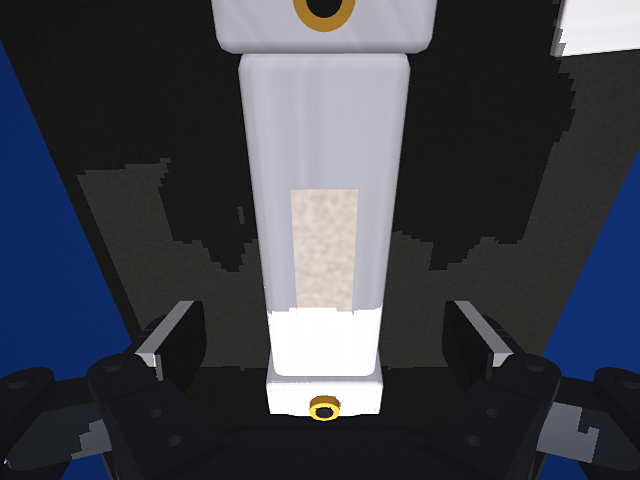

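View pics/s6.png

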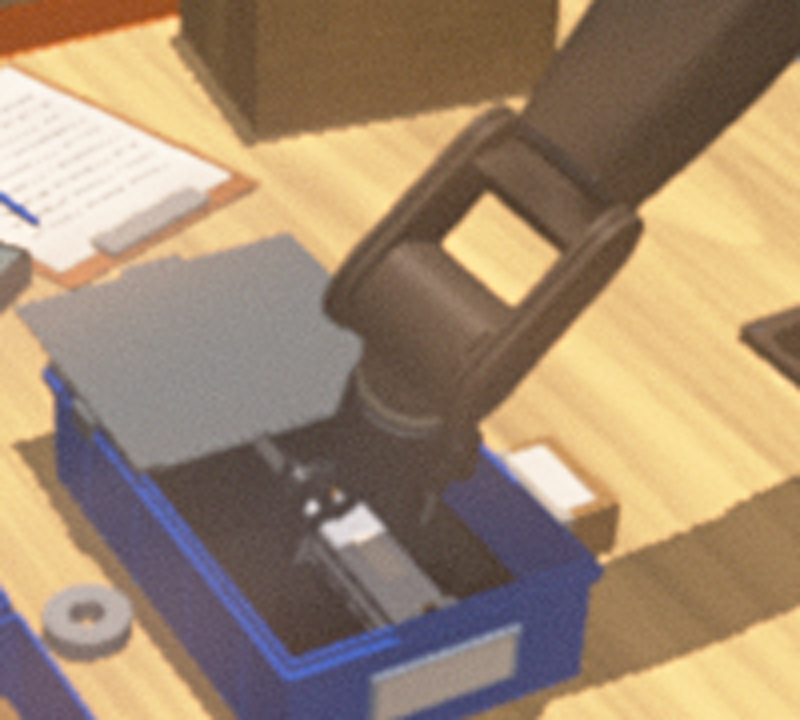

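>>> arm_command --steps '[[[0, 0, 0], [0.001, 0, 0.01], 1], [[0, 0, 0], [0.001, 0, 0.0205], 1], [[0, 0, 0], [0.001, 0, 0.0205], 1], [[0, 0, 0], [0.001, 0, 0.0205], 0.3], [[0, 0, 0], [0.001, 0, 0.0205], -0.1], [[0, 0, 0], [0.001, 0, 0.0205], -1], [[0, 0, 0], [0.001, 0, 0.0205], -1], [[0, 0, 0], [0.001, 0, 0.0205], -1], [[0, 0, 0], [0.001, 0, 0.0205], -1], [[0, 0, 0], [0.001, 0, 0.0205], -1]]' --force 40

```text
time: 11.02
eef_pos: [0.5439, 0.0376, 0.0407]
tcp_rot: [0.707, 0.686, -0.124, 0.122]
contact_force: [-3.8, 1.6, 5.1]
opening: 0.465
```

```bash
python3 - <<'E'
from plant import *
from h import *
s=get_state();show(s)
# rows: tcp displacement for path relative to start config
def cfg(y,z,th,t0=20.,off=.001): return (tcp(y,z,t0-th,off),t0-th,CY)
rows(s,[cfg(.048,.055,0),cfg(.048,.06,0),cfg(.046,.067,0),cfg(.038,.075,0),cfg(.038,.08,2.5),cfg(.038,.09,7.5),cfg(.040,.097,11),cfg(.048,.105,14.5),cfg(.058,.111,15.5)],-1)
E
```

```text
t=11.03 bin [-0.007   0.043   0.0407] z [-0.002 -0.343 -0.939] x [ 0.011  0.939 -0.343] F [-3.8  1.6  5.1] q [ 0.04  0.3   1.98 -0.44  0.93  0.35] op 0.46
[[np.float64(0.002), np.float64(0.001), np.float64(-0.001)], [np.float64(-0.0002), np.float64(-0.0016), np.float64(0.0029)], -1] | da 0 dl 3
[[np.float64(0.002), np.float64(0.001), np.float64(-0.001)], [np.float64(-0.0019), np.float64(-0.0016), np.float64(-0.0018)], -1] | da 0 dl 5
[[np.float64(0.002), np.float64(0.001), np.float64(-0.001)], [np.float64(-0.0062), np.float64(-0.0016), np.float64(-0.0077)], -1] | da 0 dl 7
[[np.float64(0.002), np.float64(0.001), np.float64(-0.001)], [np.float64(-0.0165), np.float64(-0.0015), np.float64(-0.0125)], -1] | da 0 dl 11
[[np.float64(0.002), np.float64(0.045), np.float64(-0.001)], [np.float64(-0.0174), np.float64(-0.0015), np.float64(-0.0172)], -1] | da 3 dl 5
[[np.float64(0.002), np.float64(0.132), np.float64(-0.001)], [np.float64(-0.0193), np.float64(-0.0015), np.float64(-0.0267)], -1] | da 5 dl 10
[[np.float64(0.002), np.float64(0.193), np.float64(-0.001)], [np.float64(-0.0187), np.float64(-0.0015), np.float64(-0.0342)], -1] | da 3 dl 7
[[np.float64(0.002), np.float64(0.254), np.float64(-0.001)], [np.float64(-0.0129), np.float64(-0.0016), np.float64(-0.0447)], -1] | da 4 dl 12
[[np.float64(0.002), np.float64(0.272), np.float64(-0.001)], [np.float64(-0.0052), np.float64(-0.0017), np.float64(-0.0538)], -1] | da 1 dl 12
```

>>> arm_command --steps '[[[0, 0, 0], [-0.001, 0, -0.003], -1], [[0, 0, 0], [-0.003, 0, -0.006], -1], [[0, 0, 0], [-0.005, 0, -0.011], -1], [[0, 0, 0], [-0.005, 0, -0.011], -1]]'

```text
time: 11.52
eef_pos: [0.5442, 0.0367, 0.0531]
tcp_rot: [0.707, 0.685, -0.124, 0.122]
contact_force: [0.2, 1.5, -5.9]
opening: 0.467
```

```bash
cat >> h.py <<'E'
def cfg(y,z,th,t0=20.,off=.004): return (tcp(y,z,t0-th,off),t0-th,CY)
E
sed -i 's/^GR=.*/GR=np.array([-.007,.0484,.055]); CY=-.011/' h.py
python3 - <<'E'
from plant import *
from h import *
s=get_state();show(s);print(s['wrist_torque'])
d=read_camera("wrist");cv2.imwrite("pics/w7.png",d["frame"][:,:,::-1])
rows(s,[cfg(.042,.072,0),cfg(.038,.075,0),cfg(.038,.08,2.5),cfg(.038,.09,7.5),cfg(.040,.097,11),cfg(.048,.105,14.5),cfg(.058,.111,15.5),cfg(.068,.115,17.5)],-1)
E
```

```text
t=11.53 bin [-0.0066  0.0421  0.0531] z [-0.001 -0.343 -0.939] x [ 0.012  0.939 -0.343] F [ 0.2  1.5 -5.9] q [ 0.04  0.28  1.98 -0.43  0.95  0.34] op 0.47
[ 3.62643602e-01 -2.32548617e-02 -2.98432473e-04]
[[np.float64(0.003), np.float64(0.001), np.float64(-0.001)], [np.float64(-0.0065), np.float64(-0.0003), np.float64(-0.0027)], -1] | da 0 dl 7
[[np.float64(0.003), np.float64(0.001), np.float64(-0.001)], [np.float64(-0.0113), np.float64(-0.0003), np.float64(-0.0042)], -1] | da 0 dl 5
[[np.float64(0.003), np.float64(0.044), np.float64(-0.001)], [np.float64(-0.0124), np.float64(-0.0002), np.float64(-0.0089)], -1] | da 3 dl 5
[[np.float64(0.003), np.float64(0.132), np.float64(-0.001)], [np.float64(-0.0145), np.float64(-0.0002), np.float64(-0.0184)], -1] | da 5 dl 10
[[np.float64(0.003), np.float64(0.193), np.float64(-0.001)], [np.float64(-0.0141), np.float64(-0.0002), np.float64(-0.0258)], -1] | da 3 dl 7
[[np.float64(0.003), np.float64(0.254), np.float64(-0.001)], [np.float64(-0.0084), np.float64(-0.0003), np.float64(-0.0363)], -1] | da 4 dl 12
[[np.float64(0.003), np.float64(0.271), np.float64(-0.001)], [np.float64(-0.0009), np.float64(-0.0004), np.float64(-0.0454)], -1] | da 1 dl 12
[[np.float64(0.003), np.float64(0.306), np.float64(-0.001)], [np.float64(0.0077), np.float64(-0.0005), np.float64(-0.0527)], -1] | da 2 dl 11
```

View pics/w7.png

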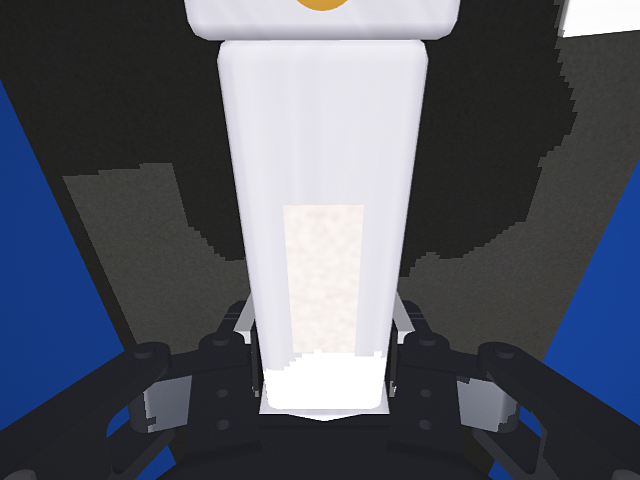

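>>> arm_command --steps '[[[0, 0, 0], [-0.006, 0, -0.003], -1], [[0, 0, 0], [-0.011, 0, -0.004], -1], [[0, 0.045, 0], [-0.012, 0, -0.009], -1], [[0, 0.09, 0], [-0.0135, 0, -0.0135], -1], [[0, 0.13, 0], [-0.0145, 0, -0.0185], -1], [[0, 0.19, 0], [-0.014, 0, -0.026], -1], [[0, 0.255, 0], [-0.0085, 0, -0.036], -1], [[0, 0.255, 0], [-0.0085, 0, -0.036], -1]]'

```text
time: 12.58
eef_pos: [0.5447, 0.0401, 0.0907]
tcp_rot: [0.717, 0.695, -0.033, 0.035]
contact_force: [0.3, -0.1, -5.0]
opening: 0.465
```

```bash
python3 - <<'E'
from plant import *
from h import *
s=get_state();show(s);print(s['wrist_torque'])
d=read_camera("wrist");cv2.imwrite("pics/w8.png",d["frame"][:,:,::-1])
d=read_camera("scene");crop(d,235,120,200,180,4,"pics/s8.png")
rows(s,[cfg(.058,.111,15.5),cfg(.068,.115,17.5),cfg(.088,.117,17.5),cfg(.108,.125,20),cfg(.128,.134,22),cfg(.148,.145,25),cfg(.163,.155,25),cfg(.175,.17,23),cfg(.183,.18,17.5),cfg(.183,.195,10)],-1)
E
```

```text
t=12.57 bin [-0.0062  0.0455  0.0907] z [ 0.004 -0.096 -0.995] x [ 0.013  0.995 -0.096] F [ 0.3 -0.1 -5. ] q [-0.07  0.17  1.99 -0.12  0.97  0.03] op 0.46
[0.13652569 0.01880623 0.02055521]
[[np.float64(0.005), np.float64(0.018), np.float64(-0.002)], [np.float64(0.0108), np.float64(-0.0009), np.float64(-0.0064)], -1] | da 1 dl 13
[[np.float64(0.005), np.float64(0.053), np.float64(-0.001)], [np.float64(0.0209), np.float64(-0.001), np.float64(-0.0114)], -1] | da 2 dl 11
[[np.float64(0.005), np.float64(0.053), np.float64(-0.001)], [np.float64(0.0406), np.float64(-0.0013), np.float64(-0.0153)], -1] | da 0 dl 20
[[np.float64(0.005), np.float64(0.096), np.float64(-0.001)], [np.float64(0.0604), np.float64(-0.0015), np.float64(-0.0252)], -1] | da 2 dl 22
[[np.float64(0.005), np.float64(0.131), np.float64(-0.001)], [np.float64(0.0799), np.float64(-0.0017), np.float64(-0.0362)], -1] | da 2 dl 22
[[np.float64(0.005), np.float64(0.184), np.float64(-0.001)], [np.float64(0.0996), np.float64(-0.0019), np.float64(-0.0492)], -1] | da 3 dl 24
[[np.float64(0.005), np.float64(0.184), np.float64(-0.001)], [np.float64(0.1135), np.float64(-0.002), np.float64(-0.0606)], -1] | da 0 dl 18
[[np.float64(0.005), np.float64(0.149), np.float64(-0.001)], [np.float64(0.1235), np.float64(-0.0021), np.float64(-0.0766)], -1] | da 2 dl 19
[[np.float64(0.005), np.float64(0.053), np.float64(-0.001)], [np.float64(0.1291), np.float64(-0.0021), np.float64(-0.0871)], -1] | da 5 dl 12
[[np.float64(0.005), np.float64(-0.078), np.float64(-0.002)], [np.float64(0.1257), np.float64(-0.002), np.float64(-0.1021)], -1] | da 7 dl 15
```

View pics/w8.png

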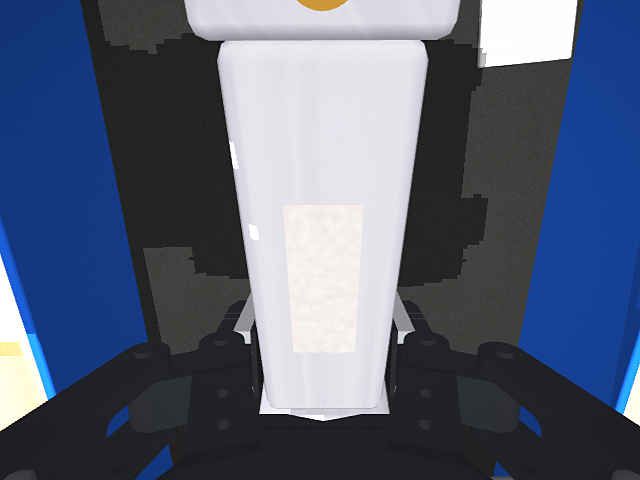

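View pics/s8.png

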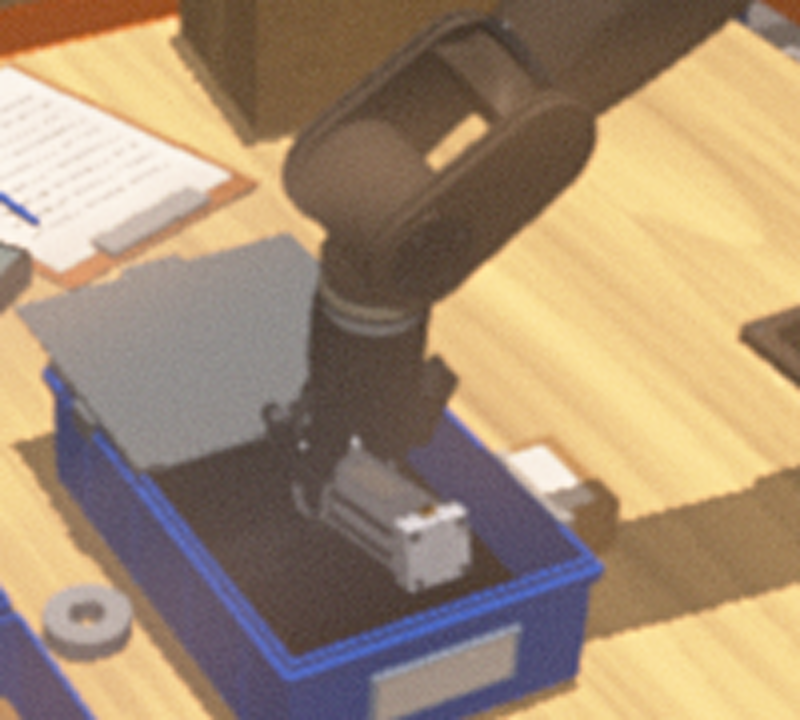

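>>> arm_command --steps '[[[0, 0.018, 0], [0.01, 0, -0.007], -1], [[0, 0.053, 0], [0.021, 0, -0.012], -1], [[0, 0.053, 0], [0.031, 0, -0.014], -1], [[0, 0.053, 0], [0.041, 0, -0.016], -1], [[0, 0.075, 0], [0.05, 0, -0.02], -1], [[0, 0.096, 0], [0.06, 0, -0.025], -1], [[0, 0.115, 0], [0.07, 0, -0.031], -1], [[0, 0.13, 0], [0.08, 0, -0.036], -1], [[0, 0.16, 0], [0.09, 0, -0.043], -1], [[0, 0.185, 0], [0.1, 0, -0.05], -1], [[0, 0.185, 0], [0.1, 0, -0.05], -1]]'

```text
time: 14.05
eef_pos: [0.5474, 0.1452, 0.1306]
tcp_rot: [0.717, 0.696, 0.033, -0.029]
contact_force: [-0.4, -0.1, -4.8]
opening: 0.465
```

```bash
python3 - <<'E'
from plant import *
from h import *
s=get_state();show(s);print(s['wrist_torque'])
d=read_camera("scene");crop(d,235,120,200,180,4,"pics/s9.png")
rows(s,[cfg(.163,.155,25),cfg(.175,.17,23),cfg(.183,.18,17.5),cfg(.183,.195,10),cfg(.183,.22,4),cfg(.183,.25,0),cfg(.183,.29,0)],-1)
E
```

```text
t=14.05 bin [-0.0055  0.1507  0.1306] z [ 0.005  0.089 -0.996] x [0.011 0.996 0.089] F [-0.4 -0.1 -4.8] q [0.04 0.14 1.95 0.1  1.05 0.02] op 0.46
[-0.1094344  -0.01898196 -0.03398921]
[[np.float64(0.004), np.float64(-0.002), np.float64(0.0)], [np.float64(0.0144), np.float64(-0.0016), np.float64(-0.0083)], -1] | da 0 dl 17
[[np.float64(0.004), np.float64(-0.037), np.float64(0.0)], [np.float64(0.0272), np.float64(-0.0017), np.float64(-0.0221)], -1] | da 2 dl 19
[[np.float64(0.004), np.float64(-0.133), np.float64(0.0)], [np.float64(0.0346), np.float64(-0.0017), np.float64(-0.0315)], -1] | da 5 dl 12
[[np.float64(0.004), np.float64(-0.263), np.float64(-0.0)], [np.float64(0.034), np.float64(-0.0016), np.float64(-0.0468)], -1] | da 7 dl 15
[[np.float64(0.004), np.float64(-0.368), np.float64(-0.0)], [np.float64(0.0347), np.float64(-0.0015), np.float64(-0.0722)], -1] | da 6 dl 25
[[np.float64(0.004), np.float64(-0.438), np.float64(-0.001)], [np.float64(0.0364), np.float64(-0.0014), np.float64(-0.1025)], -1] | da 4 dl 30
[[np.float64(0.004), np.float64(-0.438), np.float64(-0.001)], [np.float64(0.04), np.float64(-0.0012), np.float64(-0.1424)], -1] | da 0 dl 40
```

View pics/s9.png

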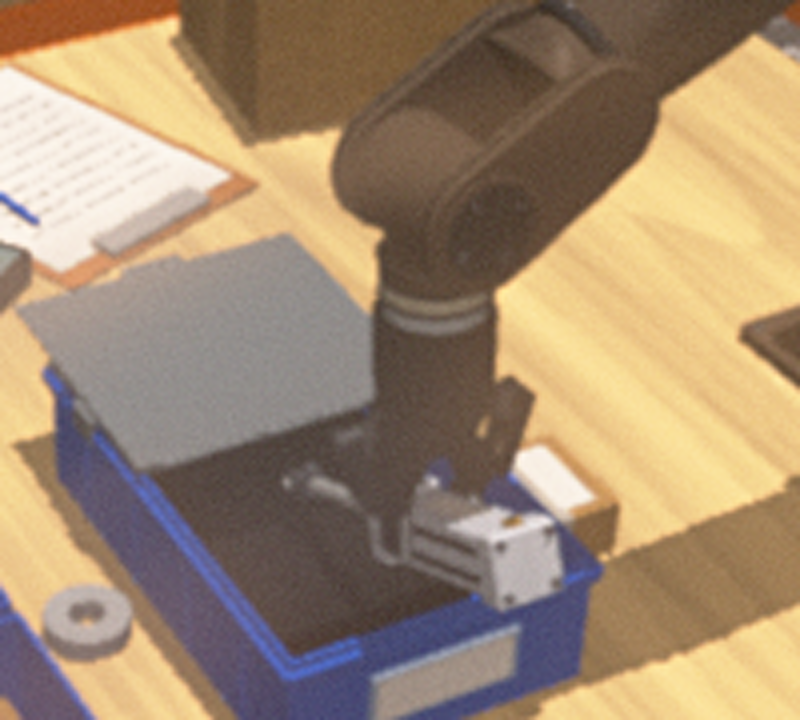

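>>> arm_command --steps '[[[0, 0, 0], [0.014, 0, -0.008], -1], [[0, 0, 0], [0.027, 0, -0.018], -1], [[0, -0.035, 0], [0.034, 0, -0.026], -1], [[0, -0.13, 0], [0.036, 0, -0.036], -1], [[0, -0.26, 0], [0.036, 0, -0.05], -1], [[0, -0.37, 0], [0.036, 0, -0.075], -1], [[0, -0.44, 0], [0.037, 0, -0.105], -1], [[0, -0.44, 0], [0.04, 0, -0.14], -1], [[0, -0.44, 0], [0.04, 0, -0.14], -1], [[0, -0.44, 0], [0.04, 0, -0.14], -1]]'

```text
time: 15.35
eef_pos: [0.5468, 0.1729, 0.2718]
tcp_rot: [0.707, 0.686, -0.125, 0.122]
contact_force: [-0.6, -0.7, -5.3]
opening: 0.465
```

```bash
python3 - <<'E'
from plant import *
from h import *
s=get_state();show(s);print(s['wrist_torque'],abs(s['dq']).max())
for n in ("scene","top","wrist"):
    d=read_camera(n);cv2.imwrite(f"pics/{n}10.png",d["frame"][:,:,::-1])
E
```

```text
t=15.35 bin [-0.0065  0.1783  0.2718] z [-0.002 -0.344 -0.939] x [ 0.011  0.939 -0.344] F [-0.6 -0.7 -5.3] q [ 0.27  0.12  1.72 -0.34  1.41  0.38] op 0.47
[ 0.47544392 -0.00799678  0.01521067] 0.029990475406695048
```

View pics/scene10.png

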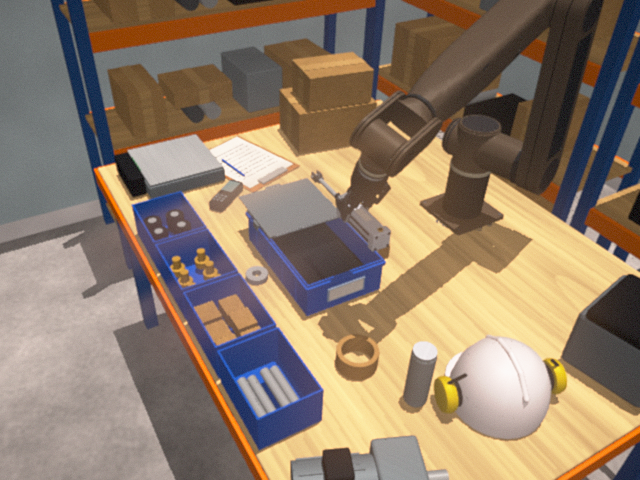

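View pics/wrist10.png

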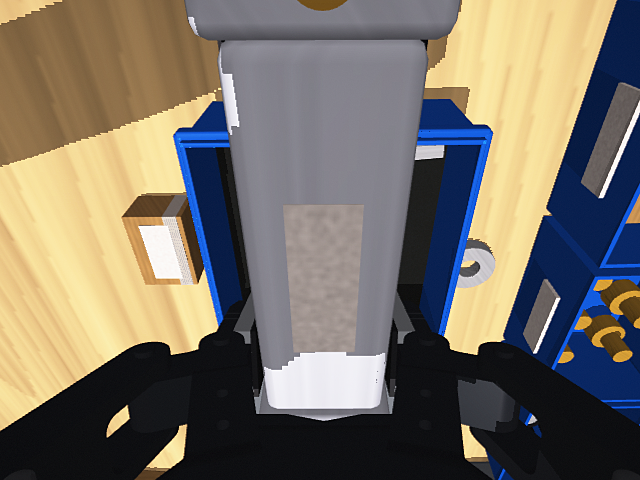

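View pics/top10.png

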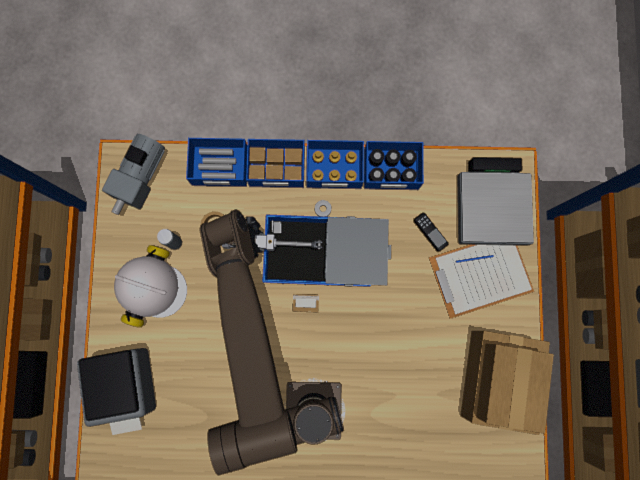

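```bash
python3 - <<'E'
from plant import *
from h import *
d=read_camera("scene")
for a in (3.12,3.0):
    P=[b2w([x,-.03+.21*np.cos(a)-0*.004,.109+.21*np.sin(a)+.004]) for x in (.1145,-.1145)]
    print(a,proj(d,P).round(1))
crop(d,225,160,130,100,6,"pics/s11.png")
s=get_state();print(s['opening'],abs(s['dq']).max(),s['contact_force'])
E
```

```text
3.12 [[237.5 195.8]
 [306.6 177. ]]
3.0 [[237.3 188.9]
 [307.1 170.2]]
0.4639995999928458 0.009207326154719702 [-0.51539325  0.18715817 -4.95248532]
```

View pics/s11.png

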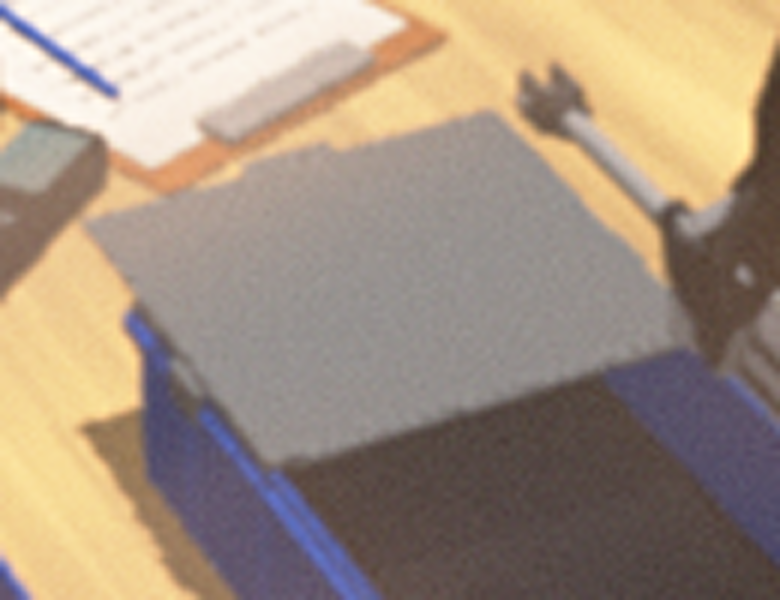

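```bash
python3 -c "
from plant import *
print(get_state()['time']);print(sign_off())"
```

```text
15.55
the job is handed in; nothing more can be done
None
```

The job is done and handed in at 15.6 s.

**Cover:** I swung the hinged half over with the closed fingers and pressed it onto its stop, at about 13 N. In the last scene picture its free corners lie within about 2 px of where they should be at 3.12 rad.

**Cylinder:** I gripped it across the barrel at the balance point with 40 N. It came out cap end first at up to 25° of tilt, and its rod drew out from under the clipped-on cover. At each stop on the way out the wrist force was only the cylinder's weight, about 5–6 N. The pictures show no slip in the grip.

**Last checks:**
- **Held:** it is about level and steady, with opening 0.46, which is 40 mm.
- **Height:** its lowest part is about 0.26 m above the bench, roughly 0.15 m above the bin.
- **Surroundings:** it touches nothing else, and the other things look unmoved in the pictures.

**Disagreements:** my first fit of the bin was about 2.5 mm off along y. I corrected it from the wrist camera before the grasp. While the gripper closed, the tool stood about 3 mm high with about 5 N upward on it, probably the fingertips on the foam. That cleared on lifting.

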